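# Function-check the polisher's stop station

## Task

Check the stop station of the connector polisher: press the red mushroom button in until it latches and stays down by itself, then push one of its wings round clockwise, as its arrows show, until it pops back up, and then press the green re-arm button beside it fully in and let go. Work by touch only, with the fingertips or the outside of the fingers: do not take the red button between the fingers, do not press the green one while the red one is down, and leave the cleaver, fibre spool, jar and stripper where they stand. Finish clear of everything, with the red button up.

Things in the scene. Friction and masses are not known exactly. Their poses are not given: they have to be found in the camera images.
- station: The stop station, a grey box with a yellow top, screwed to the bench: 112 (x) x 182 (y) x 55 mm high. Origin: centre of its underside; z up, x and y along its sides. The red mushroom button's upright axis is at x = 0, y = -42 mm and the green button's at x = 0, y = +48 mm in this frame. The yellow top face is 55 mm above the bench.
- stop_top (a point): Top centre of the red head, on its axis, 88 mm above the bench when up; moves and turns with the head. Head: dome 40 mm across, 17 mm tall, with two opposite wings along the point's x axis (the station's x at twist 0), each 12 mm wide, 13 mm thick, reaching 40 mm from the axis, underside level with the dome's: 16 mm above the yellow top when up, 9 mm when latched. Only a 24 mm stem is under it.
- wing_near (a point): A point on the top face of one wing, in the middle of its width, 30 mm from the axis along the head's -x: the wing that, untwisted, points along the station's -x. Turned clockwise seen from above, as the white chevrons on the wings point, it moves towards the station's +y.
- wing_far (a point): The same on the opposite wing, 30 mm from the axis along the head's +x. Clockwise it moves towards the station's -y.
- stop (a joint): How far the red head is pressed down, m: 0 up, 0.0095 fully in. A spring pushes it up with 4 N at the top and 7 N at the bottom; early in the stroke a latch adds a bump of about 3 N, so press on firmly (10 to 20 N is safe). Pressed fully in (0.0095) and let go, it stays latched at about 0.007.
- twist (a joint): Clockwise turn of the red head seen from above, rad: 0 at rest, stop at 1.05. A light spring turns it back (about 2 N at a wing's end). When the head is latched, turning it past about 0.4 to 0.6 rad frees the latch and the head pops up; let go, it turns back to 0.
- rearm (a joint): How far the green button is pressed, m: 0 out, 0.006 fully in; springs back by itself, 5 N fully in.
- rearm_top (a point): Centre of the top face of the green button, 28 mm across, in a black collar 44 mm across and 12 mm high; the face stands 22 mm above the yellow top (77 mm above the bench) when out, and moves with it.
- cleaver: Fibre cleaver, loose: blue block with a steel and black top, 65 x 52 mm, 49 mm high; origin: centre of its underside. Leave alone.
- spool: Fibre spool, loose: white flanges 72 mm across with turquoise winding, 44 mm high, standing on a flange; origin: centre of its underside. Leave alone.
- sleeve_jar: Jar of splice sleeves with an orange cap, loose: 48 mm across, 65 mm high; origin: centre of its underside. Leave alone.
- stripper: Fibre stripper with yellow handles, loose, lying flat: about 145 mm long along its y, 50 mm wide, 13 mm high; origin near its middle at the bench. Leave alone.
There are look-alikes about, which are no part of the job. Leave any pink look-alike of the station alone.

How it is judged:
By the outcome, as a careful person would: the job done as asked, in the order asked, and still so for the second after the job is handed in, with the robot touching nothing.
It also fails if it takes over 51 s, if anything falls off the work surface, if the arm or the gripper's body presses on something with over 40 N, if the wrist force passes 120 N, or if a joint passes its speed limit or range.

## Robot

A 6-joint arm with a two-finger parallel gripper is mounted at the origin on the work surface. World frame = base frame: x ahead of the robot, y to its left, z up, the work surface at z = 0. Lengths are in mm, angles in rad, forces in N, time in s.
With the tool pointing down it reaches from about 350 to 875 mm from the base axis. Payload 4.2 kg.
Tool frame: the origin (TCP) lies between the finger pads; the fingertips stand 25 mm ahead of it and the grasp point (between the pads) lies 6 mm ahead of it; z points along the fingers, y is the line along which they close (so a half turn about z gives the same grasp; the last joint's range is limited). The gripper opens to 85 mm and grips with 20 to 120 N. Pads are 22 mm wide; open, the fingers measure 114 mm over their backs; the gripper's body (76 mm by 85 mm) begins 54 mm behind the grasp point. The pads swing forward as they close: fully open they stand 13 mm farther back than shut.
Start: joints at [-1.08, 0.385, 0.008, 0, -1.194, -0.259], TCP at [143.599, -608.259, 256.312] pointing down, gripper open.
Joint ranges: [-3.14, 3.14], [-1.21, 2.06], [-1.07, 1.41], [-3.16, 2.05], [-2.99, -0.16], [-3.1, 3.1]. Speed limits (rad/s): [2.79, 2.79, 3.14, 3.14, 3.14, 3.14].

## Interface

Orientations are given as a unit quaternion [x, y, z, w].
In Python, from bench import read_state, get_image, job_done gives the robot as it stands.
- The arm moves only by the tool play_rows, never from a script. Its argument "series" is a list of rows, each a list of 6 numbers: the shift along the world's x, y, z in mm, then the turn, a rotation vector about the world's x, y, z in units of 6 degrees (1.0 is 6 degrees). A call has 1 to 20 rows; each row shifts and turns the commanded pose from where the row before left it; what a row does not reach is not made up. A row lasts 1/12 s, in which the tool goes at most 41.7 mm and 7.16 degrees, less where a joint would pass 70% of its speed; a pose out of reach is approached as far as the arm can. A call is refused whole if a number of a shift passes 41.7 or a number of a turn 1, either way. A call with a gripper value outside its range is refused whole. "gripper" is the opening, from 0 (shut) to 1 (fully open), set as the call begins (left out, the last holds). The fingers move at their own pace and stop on an object; the grip force is fixed at half the most. Time passes only in rows, so rows that do not move let the fingers close. It gives the time, the measured TCP pose, the force, the opening and the grip force at its end, in the units of the state.
- read_state(): the state, without advancing time (a new reading comes with each control period).
- get_image(name): name is "scene" or "top" or "wrist"; returns a dict with "image" (384x512x3 uint8, red, green, blue), "fx", "fy", "cx", "cy" (pixels), "eye" and "rotation" of the camera in the world. Camera axes: x right, y down, z forward; pixel columns grow to the right and rows downward; lengths in mm; the calibration is good to about 2 mm. A picture is of the moment at which its call begins. There is no depth.
- job_done(): hands the job in; it is judged then, once.
The state is a dict: "clock": time; "joints": joint angles; "joint_vel": joint speeds; "joint_efforts": joint torques, N m; "position": TCP position; "ee_rot": TCP orientation; "contact_force": force on the tool from outside, world axes, zero at the start; "wrist_torque": the same for the moment, N m; "gripper_width": finger opening in mm; "grasp_force": force on a finger pad.
Only numpy, scipy, OpenCV 4.12 (cv2) and the standard library are available. Lean on these libraries where they do the work, as an engineer would, in place of code of your own. Each camera call takes 0.05 s, during which the arm holds its last target. There are 200 camera calls.

## Working session

There is one attempt and no reset: what is moved stays moved. The work goes in short steps, Python scripts to look and compute and a tool call to move; the robot and the scene stay as the last step left them, time stands still between calls to the robot, and variables do not carry over. Pictures are saved under pics/ and viewed, at most 10 in all, crops included, and the job is handed in when it is done.

Besides the shell and the picture viewer there is one more tool, called after "Request:" as a command line: name --pt "numbers of a row" for each row, then --argument value for the rest. play_rows: Moves the arm, as the interface text tells. Its arguments: {"type":"object","properties":{"series":{"type":"array","items":{"type":"array","items":{"type":"number"}}},"gripper":{"type":"number"}},"required":["series"]}

```bash
mkdir -p pics; cat > h.py <<'E'
import numpy as np, cv2, pickle
from bench import read_state, get_image, job_done
def snap(n,f):
    d=get_image(n); cv2.imwrite(f'pics/{f}.png',cv2.cvtColor(np.asarray(d['image']),cv2.COLOR_RGB2BGR)); pickle.dump(d,open(f'{f}.pkl','wb')); return d
def ray(d,u,v,z):
    r=np.array(d['rotation']).reshape(3,3)@[(u-d['cx'])/d['fx'],(v-d['cy'])/d['fy'],1]; e=np.array(d['eye']); return e+r*(z-e[2])/r[2]
def proj(d,p):
    q=np.array(d['rotation']).reshape(3,3).T@(np.array(p)-d['eye']); return d['cx']+d['fx']*q[0]/q[2], d['cy']+d['fy']*q[1]/q[2]
E
python3 -c "
from h import *
for n in('top','scene'):
    d=snap(n,n+'0'); print(n,d['eye'],d['rotation'],d['fx'])
s=read_state();print(s)
import cv2
cv2.imwrite('pics/both.png',cv2.resize(np.vstack([cv2.imread('pics/top0.png'),cv2.imread('pics/scene0.png')]),None,fx=.78,fy=.78))
"
```

```text
top [ 306.27763342   -7.9083296  1199.73150693] [-0.68560262  0.71869212 -0.08566818  0.07804896] 470.00380404199103
scene [1136.22546591  538.94752632 1258.16214689] [ 0.39186091  0.87097304 -0.2709654  -0.12011973] 456.6887698487108
{'clock': 0.1, 'joints': array([-1.08039687e+00,  3.85508768e-01,  6.71914243e-03, -4.25523518e-04,
       -1.19403284e+00, -2.58585470e-01]), 'joint_vel': array([ 0.0001779 , -0.00179195,  0.00220049,  0.00210697,  0.00055173,
        0.00017433]), 'joint_efforts': array([-3.85147960e-04, -3.93318343e+01,  1.88930690e+01,  4.19791684e+00,
       -2.57619584e-03,  3.83301327e-06]), 'position': array([ 143.4777752 , -607.79923807,  255.29780966]), 'ee_rot': array([-1.15569632e-01,  9.93298845e-01,  1.01519941e-03, -1.86528522e-04]), 'contact_force': array([-0.01242902,  0.65674622, -0.18439279]), 'wrist_torque': array([0.0130713 , 0.01467971, 0.02588327]), 'grasp_force': 0.0, 'gripper_width': 85.29836800773992}
```

View pics/top0.png

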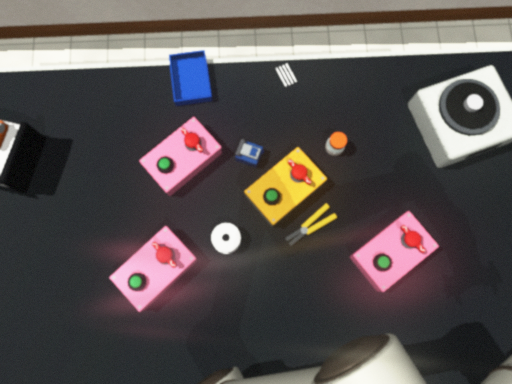

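View pics/scene0.png

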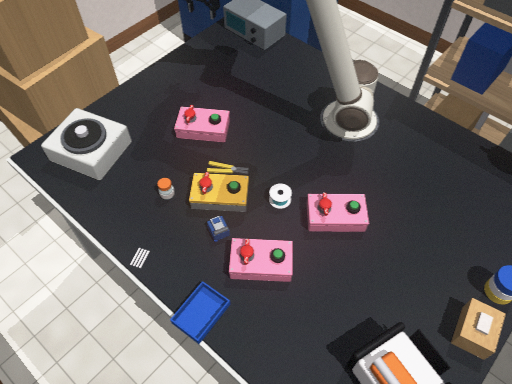

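The yellow station sits at about (286,186) in the top view, with red at (299,172) and green at (271,197). In the scene view it is at (220,190), with red at (206,183) and green at (233,187). The jar, cleaver, spool and stripper stand around it. The camera rotations are quaternions.

```bash
sed -i 's/np.array(d\[.rotation.\]).reshape(3,3)/R(d)/; 1a from scipy.spatial.transform import Rotation\ndef R(d): return Rotation.from_quat(d["rotation"]).as_matrix()' h.py
cat > loc.py <<'E'
from h import *
from scipy.optimize import least_squares
obs=[]
for n,c in(('top0',(286,186)),('scene0',(220,190))):
    d=pickle.load(open(n+'.pkl','rb')); im=d['image']; h=cv2.cvtColor(im,cv2.COLOR_RGB2HSV)
    win=np.zeros(im.shape[:2],bool); win[c[1]-45:c[1]+45,c[0]-45:c[0]+45]=1
    H,S,V=[h[...,i] for i in range(3)]
    def cen(m):
        k,l,st,ce=cv2.connectedComponentsWithStats((m&win).astype(np.uint8)); i=1+np.argmax(st[1:,4]); return ce[i],l==i,st[i,4]
    for nm,m,z in(('green',(H>45)&(H<85)&(S>100)&(V>50),77),('red',((H<6)|(H>174))&(S>150)&(V>80),80)):
        p,mm,a=cen(m); print(n,nm,p,a,ray(d,*p,z))
        obs.append((d,nm,p))
        if nm=='red':
            mu=cv2.moments(mm.astype(np.uint8),True); print('axis',.5*np.arctan2(2*mu['mu11'],mu['mu20']-mu['mu02']))
    p,mm,a=cen((H>18)&(H<33)&(S>140)&(V>60)); 
    cn=max(cv2.findContours(mm.astype(np.uint8),0,1)[0],key=cv2.contourArea)
    print('yellow',a,p); w=[ray(d,*q,55)[:2] for q in cn[:,0].astype(float)]
    r=cv2.minAreaRect(np.array(w,np.float32)); print(r)
E
python3 loc.py
```

```text
top0 green [271.16071429 195.        ] 112 [546.35202421 -79.36051046  77.        ]
top0 red [298.53233831 171.77114428] 201 [ 601.09930743 -150.0803521    80.        ]
axis 0.8575522107312622
yellow 2758 [284.48549674 186.19180566]
((575.577880859375, -118.71212768554688), (117.98542785644531, 186.72592163085938), 37.89450454711914)
scene0 green [233.2037037  184.88888889] 54 [549.93934155 -78.7866601   77.        ]
scene0 red [205.1559633  182.22018349] 109 [ 603.05238065 -151.4299424    80.        ]
axis -1.3193956288134028
yellow 1341 [219.37956749 189.65548098]
((579.6902465820312, -115.60733032226562), (118.15650939941406, 184.12734985351562), 37.99045181274414)
```

Green to red measures 89.4 mm (90 expected), and the top face's angle is 37.9° in both views. That gives yaw ≈ 37.8°, red axis ≈ (602.7, −150.3) and green ≈ (547.6, −79.2). Next I move above red with the fingers shut and tool y along the station's y.

Request:
play_rows --pt "25.5 25.4 -4 0 0 0.23" --pt "25.5 25.4 -4 0 0 0.23" --pt "25.5 25.4 -4 0 0 0.23" --pt "25.5 25.4 -4 0 0 0.23" --pt "25.5 25.4 -4 0 0 0.23" --pt "25.5 25.4 -4 0 0 0.23" --pt "25.5 25.4 -4 0 0 0.23" --pt "25.5 25.4 -4 0 0 0.23" --pt "25.5 25.4 -4 0 0 0.23" --pt "25.5 25.4 -4 0 0 0.23" --pt "25.5 25.4 -4 0 0 0.23" --pt "25.5 25.4 -4 0 0 0.23" --pt "25.5 25.4 -4 0 0 0.23" --pt "25.5 25.4 -4 0 0 0.23" --pt "25.5 25.4 -4 0 0 0.23" --pt "25.5 25.4 -4 0 0 0.23" --pt "25.5 25.4 -4 0 0 0.23" --pt "25.5 25.4 -4 0 0 0.23" --pt "0 0 0 0 0 0" --pt "0 0 0 0 0 0" --gripper 0

```text
clock: 1.77
position: [603.1, -149.5, 183.0]
ee_rot: [-0.328, 0.945, 0.0, -0.001]
contact_force: [-0.4, 0.1, 0.5]
gripper_width: -0.0
grasp_force: 0.0
```

```bash
python3 -c "
from h import *
s=read_state();print(s['clock'],s['position'],s['contact_force'],Rotation.from_quat(s['ee_rot']).as_matrix().round(3))
d=snap('wrist','w1')
for n,p in dict(red=(602.7,-150.3,88),green=(547.6,-79.2,77),near=(579,-168.7,84),far=(626.4,-131.9,84)).items():print(n,proj(d,p))
"
```

```text
1.7667 [ 603.09950432 -149.48038603  182.95397047] [-0.43935949  0.14060894  0.50771758] [[-0.785 -0.619 -0.002]
 [-0.619  0.785  0.   ]
 [ 0.002  0.002 -1.   ]]
red (np.float64(261.8914501896459), np.float64(208.6766170217428))
green (np.float64(374.48234826925597), np.float64(204.701608546483))
near (np.float64(262.2002127642792), np.float64(168.96658743830557))
far (np.float64(261.58309792919005), np.float64(241.85493831698545))
```

View pics/w1.png

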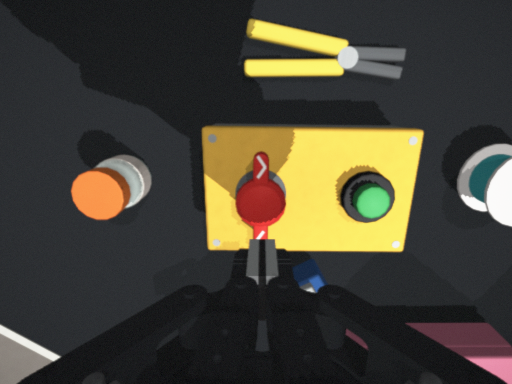

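The wrist view confirms the prediction: the red dome is at (261,203), the near-wing chevron at (262,166) pointing towards green, and green at (373,202). All are within about 2 mm. The jar and cleaver are clear. I press red now.

Request:
play_rows --pt "-1 -1 -15 0 0 0" --pt "0 0 -15 0 0 0" --pt "0 0 -15 0 0 0" --pt "0 0 -15 0 0 0" --pt "0 0 -5 0 0 0" --pt "0 0 -3 0 0 0" --pt "0 0 -2 0 0 0" --pt "0 0 -2 0 0 0" --pt "0 0 0 0 0 0" --pt "0 0 0 0 0 0"

```text
clock: 2.65
position: [602.0, -152.2, 113.2]
ee_rot: [-0.327, 0.945, -0.0, 0.001]
contact_force: [0.8, 0.5, 0.6]
gripper_width: 0.2
grasp_force: 0.8
```

Request:
play_rows --pt "0 1 -2 0 0 0" --pt "0 0 -2 0 0 0" --pt "0 0 -2 0 0 0" --pt "0 0 0 0 0 0" --pt "0 0 0 0 0 0"

```text
clock: 3.07
position: [602.1, -151.4, 107.1]
ee_rot: [-0.327, 0.945, -0.001, 0.001]
contact_force: [-0.2, -2.3, 3.3]
gripper_width: 0.1
grasp_force: 1.8
```

Request:
play_rows --pt "0 0 -2 0 0 0" --pt "0 0 -2 0 0 0" --pt "0 0 -1 0 0 0" --pt "0 0 0 0 0 0" --pt "0 0 0 0 0 0"

```text
clock: 3.48
position: [602.3, -151.4, 103.5]
ee_rot: [-0.327, 0.945, -0.001, 0.001]
contact_force: [-2.1, -2.6, 11.8]
gripper_width: 0.0
grasp_force: 5.7
```

Request:
play_rows --pt "0 0 -2 0 0 0" --pt "0 0 -1 0 0 0" --pt "0 0 0 0 0 0" --pt "0 0 0 0 0 0"

```text
clock: 3.82
position: [602.7, -151.6, 103.3]
ee_rot: [-0.328, 0.945, -0.002, 0.001]
contact_force: [-7.7, -1.2, 23.0]
gripper_width: 0.1
grasp_force: 11.5
```

Request:
play_rows --pt "0 0 10 0 0 0" --pt "0 0 20 0 0 0" --pt "0 0 20 0 0 0" --pt "-2 -15 10 0 0 0" --pt "-2 -15 0 0 0 0" --pt "-2 -16 0 0 0 0" --pt "0 0 0 0 0 0" --pt "0 0 0 0 0 0"

```text
clock: 4.48
position: [594.4, -198.2, 156.5]
ee_rot: [-0.325, 0.946, 0.001, -0.001]
contact_force: [0.7, 0.1, -0.4]
gripper_width: -0.0
grasp_force: 0.0
```

```bash
python3 -c "
from h import *
s=read_state();print(s['clock'],s['position'],s['contact_force'])
d=snap('wrist','w2')
for n,p in dict(red=(602.7,-150.3,81),redup=(602.7,-150.3,88),green=(547.6,-79.2,77),near=(579,-168.7,77),nearup=(579,-168.7,84)).items():print(n,proj(d,p))
"
```

```text
4.4833 [ 594.4357022  -198.15696593  156.4601222 ] [ 0.66736824  0.08538996 -0.42419697]
red (np.float64(306.57791755118427), np.float64(264.60302392255426))
redup (np.float64(308.00701708607306), np.float64(269.7721904415507))
green (np.float64(425.3020729505346), np.float64(261.9795649096087))
near (np.float64(307.8109151050882), np.float64(224.99723031193284))
nearup (np.float64(309.3169790294189), np.float64(229.03164706932736))
```

View pics/w2.png

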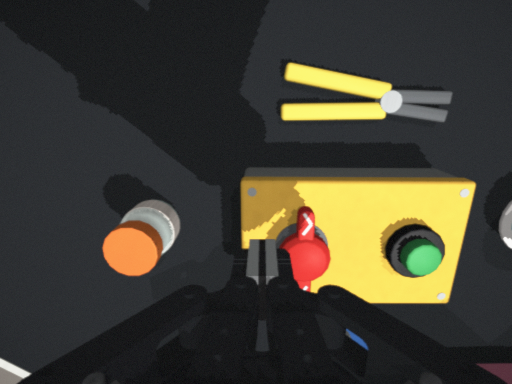

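The near wing at (307,225) and dome at (305,257), corrected by green's offset, match the latched heights. The fingertip is on the wing's −y side. I go down beside it.

Request:
play_rows --pt "0 0 -15 0 0 0" --pt "0 0 -15 0 0 0" --pt "0 0 -15 0 0 0" --pt "0 0 -10 0 0 0" --pt "0 0 -7 0 0 0" --pt "0 0 -2 0 0 0" --pt "0 0 0 0 0 0" --pt "0 0 0 0 0 0"

```text
clock: 5.2
position: [596.1, -197.0, 94.8]
ee_rot: [-0.327, 0.945, -0.0, 0.0]
contact_force: [-0.2, 0.2, 0.1]
gripper_width: 0.4
grasp_force: 0.0
```

Request:
play_rows --pt "-1 -1 -2.5 0 0 0" --pt "-2.5 3.2 0 0 0 0" --pt "-2.5 3.2 0 0 0 0" --pt "-2.5 3.2 0 0 0 0" --pt "-1.8 2.4 0 0 0 0" --pt "-1.8 2.4 0 0 0 0" --pt "0 0 0 0 0 0" --pt "0 0 0 0 0 0"

```text
clock: 5.87
position: [583.4, -183.7, 92.1]
ee_rot: [-0.327, 0.945, -0.0, -0.0]
contact_force: [-0.4, -2.1, 0.9]
gripper_width: -0.3
grasp_force: 0.9
```

Request:
play_rows --pt "-1.8 2.4 0 0 0 0" --pt "-1.8 2.4 0 0 0 0" --pt "-1.8 2.4 0 0 0 0" --pt "-1.8 2.4 0 0 0 0" --pt "-1.8 2.4 0 0 0 0" --pt "0 0 0 0 0 0" --pt "0 0 0 0 0 0"

```text
clock: 6.45
position: [574.6, -171.4, 92.0]
ee_rot: [-0.327, 0.945, -0.0, 0.0]
contact_force: [0.2, -1.4, 0.5]
gripper_width: 0.1
grasp_force: 0.9
```

```bash
python3 -c "
from h import *
s=read_state();print(s['clock'],s['position'],s['contact_force'])
d=snap('wrist','w3'); t=snap('top','t3')
a=cv2.resize(cv2.imread('pics/t3.png')[130:240,230:350],(480,440),interpolation=cv2.INTER_CUBIC)
b=cv2.resize(cv2.imread('pics/w3.png')[:,100:500],None,fx=.75,fy=.75)
c=np.zeros((440,800,3),np.uint8); c[:,:480]=a; c[:288,480:780]=b; cv2.imwrite('pics/m3.png',c)
"
```

```text
6.45 [ 574.64072816 -171.40958627   91.95199447] [ 0.21237549 -1.35454029  0.52804348]
```

View pics/m3.png

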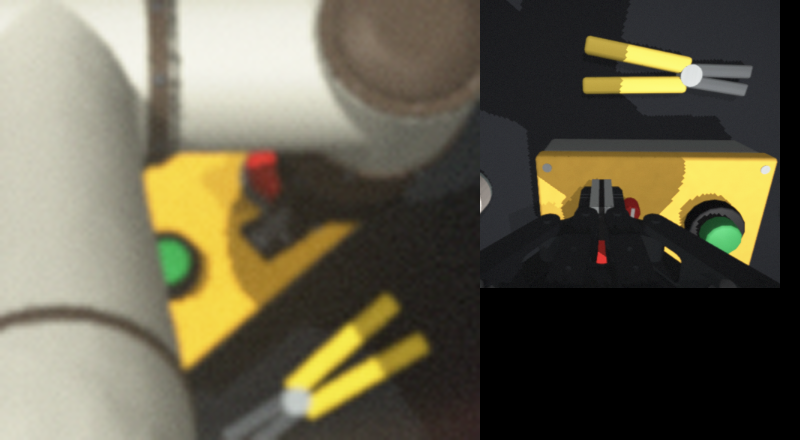

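The finger is beside the near wing, which is just right of the fingertip at (632,208) and is being turned. A bit further makes sure it frees the latch.

Request:
play_rows --pt "-1.8 2.4 0 0 0 0" --pt "-1.8 2.4 0 0 0 0" --pt "-1.8 2.4 0 0 0 0" --pt "0 0 0 0 0 0" --pt "0 0 0 0 0 0"

```text
clock: 6.97
position: [567.9, -164.2, 91.4]
ee_rot: [-0.327, 0.945, 0.001, -0.001]
contact_force: [-1.1, -1.6, 0.9]
gripper_width: 0.1
grasp_force: 1.0
```

Request:
play_rows --pt "3.1 -4 0 0 0 0" --pt "3.1 -4 0 0 0 0" --pt "3.1 -4 0 0 0 0" --pt "3.1 -4 0 0 0 0" --pt "3.1 -4 0 0 0 0" --pt "3.1 -4 0 0 0 0" --pt "3.1 -4 0 0 0 0" --pt "3.1 -4 0 0 0 0" --pt "1.7 -2 5 0 0 0" --pt "0 0 20 0 0 0" --pt "0 0 20 0 0 0" --pt "0 0 19 0 0 0" --pt "0 0 0 0 0 0" --pt "0 0 0 0 0 0" --pt "0 0 0 0 0 0"

```text
clock: 8.22
position: [595.2, -198.2, 155.4]
ee_rot: [-0.326, 0.945, 0.0, -0.0]
contact_force: [0.4, -0.7, -0.7]
gripper_width: -0.1
grasp_force: 0.0
```

```bash
python3 -c "
from h import *
s=read_state();print(s['clock'],s['position'],s['contact_force'])
d=snap('wrist','w4')
for k in('w2','w4'):
    d=pickle.load(open(k+'.pkl','rb')); h=cv2.cvtColor(d['image'],cv2.COLOR_RGB2HSV)
    H,S,V=[h[...,i] for i in range(3)]
    for n,m in(('g',(H>45)&(H<85)&(S>100)&(V>50)),('r',((H<5)|(H>174))&(S>150)&(V>80))):
        q,l,st,ce=cv2.connectedComponentsWithStats(m.astype(np.uint8)); i=1+np.argmax(st[1:,4]); print(k,n,ce[i],st[i])
    for z in(81,88): print('red',proj(d,(602.7,-150.3,z)))
    print('green',proj(d,(547.6,-79.2,77)))
a=np.hstack([cv2.imread(f'pics/{k}.png')[160:320,220:460] for k in('w2','w4')]); cv2.imwrite('pics/m4.png',cv2.resize(a,None,fx=1.66,fy=1.66))
"
```

```text
8.2167 [ 595.20971016 -198.22661214  155.39374346] [ 0.41198094 -0.65780818 -0.73290313]
w2 g [420.51208981 256.72711572] [ 400  239   42   37 1158]
w2 r [305.93997072 252.02879453] [ 280  207   50   85 2049]
red (np.float64(306.57791755118427), np.float64(264.60302392255426))
red (np.float64(308.00701708607306), np.float64(269.7721904415507))
green (np.float64(425.3020729505346), np.float64(261.9795649096087))
w4 g [422.02749141 256.66838488] [ 401  239   43   37 1164]
w4 r [308.40442193 255.46844772] [ 283  210   50   83 2171]
red (np.float64(307.56181367345744), np.float64(264.6456171890637))
red (np.float64(309.01311911924586), np.float64(269.8579243387625))
green (np.float64(426.9756631693471), np.float64(262.3638298337716))
```

View pics/m4.png

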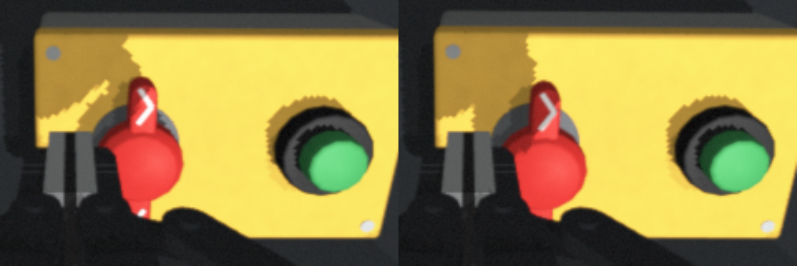

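Left is latched and right is after the twist. Red has shifted 3.4 px outwards while green stayed put, so the head popped up, and the wing is back at twist 0. On to the green button.

Request:
play_rows --pt "-8 19.7 0 0 0 0" --pt "-8 19.7 0 0 0 0" --pt "-8 19.7 0 0 0 0" --pt "-8 19.7 0 0 0 0" --pt "-8 19.7 0 0 0 0" --pt "-8 19.7 0 0 0 0" --pt "0 0 -15 0 0 0" --pt "0 0 -15 0 0 0" --pt "0 0 -10 0 0 0" --pt "0 0 -7 0 0 0" --pt "0 0 -3 0 0 0" --pt "0 0 0 0 0 0" --pt "0 0 0 0 0 0" --pt "0 0 0 0 0 0"

```text
clock: 9.43
position: [548.1, -80.4, 106.4]
ee_rot: [-0.326, 0.945, -0.0, 0.001]
contact_force: [0.1, 0.7, -0.8]
gripper_width: 0.1
grasp_force: 0.0
```

Request:
play_rows --pt "0 0 -2 0 0 0" --pt "0 0 -2 0 0 0" --pt "0 0 -2 0 0 0" --pt "0 0 -2 0 0 0" --pt "0 0 -2 0 0 0" --pt "0 0 -1 0 0 0" --pt "0 0 0 0 0 0" --pt "0 0 0 0 0 0"

```text
clock: 10.1
position: [548.0, -80.3, 96.1]
ee_rot: [-0.327, 0.945, -0.0, 0.0]
contact_force: [-2.0, -0.2, 7.6]
gripper_width: -0.4
grasp_force: 4.2
```

Request:
play_rows --pt "0 0 -2 0 0 0" --pt "0 0 -1 0 0 0" --pt "0 0 0 0 0 0" --pt "0 0 0 0 0 0"

```text
clock: 10.43
position: [548.1, -80.3, 95.7]
ee_rot: [-0.327, 0.945, -0.001, 0.001]
contact_force: [-7.1, 1.8, 23.5]
gripper_width: -0.0
grasp_force: 11.8
```

Green is bottomed at 23.5 N against its 5 N spring. I let go and rise clear.

Request:
play_rows --pt "0 0 6 0 0 0" --pt "0 0 15 0 0 0" --pt "0 0 25 0 0 0" --pt "0 0 30 0 0 0" --pt "-10 0 30 0 0 0" --pt "-20 0 30 0 0 0" --pt "-20 0 20 0 0 0" --pt "0 0 0 0 0 0" --pt "0 0 0 0 0 0" --pt "0 0 0 0 0 0" --pt "0 0 0 0 0 0"

```text
clock: 11.35
position: [497.4, -80.2, 246.2]
ee_rot: [-0.326, 0.945, 0.0, -0.001]
contact_force: [0.1, 0.0, 0.4]
gripper_width: 0.0
grasp_force: 0.0
```

```bash
python3 -c "
from h import *
s=read_state();print(s['clock'],s['position'],s['contact_force'],s['joint_vel'].round(3))
d=snap('scene','s5'); snap('wrist','w5')
a=cv2.resize(cv2.imread('pics/s5.png')[140:260,140:300],(400,300)); b=cv2.resize(cv2.imread('pics/w5.png'),(400,300))
cv2.imwrite('pics/m5.png',np.hstack([a,b]))"
```

```text
11.35 [497.42397565 -80.20255234 246.19072534] [0.14924149 0.00475633 0.38674946] [-0.001  0.009  0.002  0.003 -0.    -0.002]
```

View pics/m5.png

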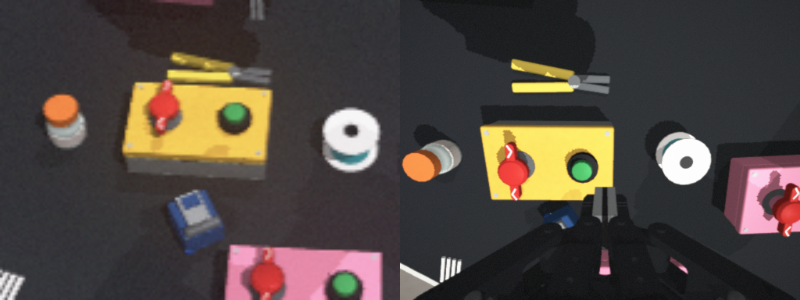

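Red is up and untwisted at (165,105), green is out at (235,117), and the jar, spool, cleaver and stripper are where they were. The arm is clear.

```bash
python3 -c "
from bench import job_done
print(job_done())"
```

```text
the job is handed in; nothing more can be done
None
```

The job is handed in after about 11.4 s: red was pressed until it latched and twisted clockwise until it popped up, then green was pressed fully in and released, and the arm finished clear; the forces and camera views agree with this, but no verdict came back.

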